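# Crack open the test kiln: park the vent plugs, then hold the sprung lid at the index mark

## Task

The little test kiln may now be cracked open to cool: with its lid still shut, pull the two vent plugs out of the lid and stand them upright, fully down, in the two empty holes of the drilled firebrick, setting them in rather than dropping them. Then lift the spring-hinged lid by its wooden handle until its black pointer points at the orange index tab on the quadrant, never past the top of the quadrant, and finish while still holding it there by the handle: the program ends with the lid held by the gripper alone, not propped on anything and not let go. Leave the index tab, the third plug and everything else on the bench where they are.

Things in the scene. Friction and masses are not known exactly. Their poses are not given: they have to be found in the camera images.
- plug_a_knob (a point): Vent plug, at the start in the right-hand hole of the kiln lid (kiln y = -50 mm). Tan ceramic, 85 mm tall: round knob 36 mm across, 40 mm tall (top 6 mm bevelled), on a shank 22 mm across, 45 mm long, its last 10 mm tapering to 15. The knob's flat shoulder rests on the lid. The point is the middle of the knob, 20 mm above the shoulder, 65 mm above the foot; z runs up the plug. 60 to 115 g.
- plug_b_knob (a point): The other vent plug, identical, at the start in the left-hand hole of the lid (kiln y = +50 mm); same point and axes.
- plug_c_knob (a point): A third identical plug (out of the front spy hole), already standing in one end hole of the firebrick; same point. Leave it.
- brick: Cream insulating firebrick lying flat, fixed, 230 x 114 x 64 mm (x, y, z), with three blind round holes in a row along its x, 28 mm across with 2 mm chamfers, 52 mm deep, 68 mm apart. Origin: centre of its underside. A plug stands fully home when its knob's shoulder lies on the brick's top, 64 mm above the table.
- brick_hole0 (a point): Centre of the mouth of the brick's end hole at brick x = -68 mm, taken by the third plug; 64 mm above the table.
- brick_hole1 (a point): Centre of the mouth of the brick's middle hole, empty at the start; 64 mm above the table.
- brick_hole2 (a point): Centre of the mouth of the brick's other end hole (brick x = +68 mm), empty at the start; 64 mm above the table.
- kiln: Square top-loading test kiln, fixed: steel jacket 240 x 240 mm, body 160 mm high under a white lid 45 mm thick (lid top at 205 mm). Origin: centre of its underside; -x is the front with the lid's handle, the lid quadrant is on its +y side. The lid's hinge axis runs along kiln y at kiln x = +135 mm, 182.5 mm up. Plug holes through the lid at kiln (x, y) = (0, -50), (0, +50) mm, 28 mm across.
- lid (a joint): Opening angle of the kiln lid (rad): 0 shut, growing as its front edge rises. Hinge springs and its weight (0.75 to 1 kg) always pull it shut: it takes about 7 N upwards at the handle to start, 12 N at 0.5 rad, and it falls shut if let go. The top of the quadrant is at 0.63.
- lid_grip (a point): Middle of the lid's round wooden handle bar, 22 mm thick, 150 mm long, level, parallel to kiln y, on two brackets 128 mm apart. Its centre line is 50 mm in front of the lid's and kiln's front face (39 mm free between), level with the hinge axis when shut and 305 mm from it: it moves on a 305 mm arc, up and a little back. The point moves with the lid; its x points from handle to hinge.
- lid_pointer (a point): Tip of the black pointer on the left (+y) side of the lid, 160 mm from the hinge axis at the axis's height; it turns with the lid (same axes).
- index (a joint): Angle (rad) at which the orange index tab is clamped on the quadrant, about the same hinge axis and on the same scale as the lid's angle: the pointer meets the middle of the tab when the lid's angle equals this. Between 0.28 and 0.46. Leave it where it is.
- index_mark (a point): Middle of the front edge of the orange index tab (38 x 16 x 14 mm, black thumb screw) on the aluminium quadrant plate at the kiln's +y side, 160 mm from the hinge axis: where the lid's pointer must point. The tab is 14 mm tall along the arc, 2.5 degrees to either side of this point; x points to the hinge.
- cone_pack_mid (a point): Bystander: a pale plaque, 95 x 28 x 16 mm, with three leaning witness cones, 67 mm tall over all; middle of the plaque.
- prop_mid (a point): Bystander: loose half firebrick, 64 x 114 x 45 mm, lying in front of the kiln; its centre.
- cup_mid (a point): Bystander: bisque cup, 72 mm across, 85 mm tall; its centre.
- bowl_mid (a point): Bystander: pale bisque bowl, 124 mm across, 55 mm tall; its centre.
- tub_mid (a point): Bystander: clear plastic tub, 120 x 100 x 60 mm; its centre.
- loop_tool_mid (a point): Bystander: loop trimming tool with a turned wooden handle, 195 mm long, 20 mm thick, lying; near its middle.
Not all that is in view belongs to the job. Leave any pink or turquoise look-alike of the part that bears plug_a_knob alone.

How it is judged:
By the outcome, as a careful person would: the job done as asked, in the order asked, and still so for the second after the job is handed in, while the arm keeps its last pose, push and grip.
It also fails if it takes over 69 s, if anything falls off the work surface, if the arm or the gripper's body presses on something with over 40 N, if the wrist force passes 120 N, or if a joint passes its speed limit or range.

## Robot

A 6-joint arm with a two-finger parallel gripper is mounted at the origin on the work surface. World frame = base frame: x ahead of the robot, y to its left, z up, the work surface at z = 0. Lengths are in m, angles in rad, forces in N, time in s.
With the tool pointing down it reaches from about 0.275 to 0.85 m from the base axis. Payload 19 kg.
Tool frame: the origin (TCP) lies midway between the tips of the shut fingers; the grasp point (between the pads) lies 19 mm behind it (arm.tcp_to_grasp is the distance from the TCP to the grasp point, in m); z points along the fingers, y is the line along which they close (so a half turn about z gives the same grasp; the last joint's range is limited). The gripper opens to 85 mm and grips with 20 to 120 N. Pads are 22 mm wide; open, the fingers measure 114 mm over their backs; the gripper's body (76 mm by 85 mm) begins 54 mm behind the grasp point. The pads swing forward as they close: fully open they stand 13 mm farther back than shut.
Start: joints at [1.049, 0.15, 1.437, -0, 1.554, -0.134], TCP at [0.217, 0.532, 0.231] pointing down, gripper open.
Joint ranges: [-2.8, 2.8], [-0.68, 2.1], [0.12, 2.68], [-1.39, 4.53], [0.16, 2.79], [-2.81, 2.81]. Speed limits (rad/s): [1.89, 1.89, 2.22, 3.01, 3.01, 3.01].

## Interface

Orientations are given as a rotation vector (axis times angle).
In Python, from station import arm gives the robot as it stands.
- The arm moves only by the shell command python3 -m handwheel 'ROWS' [FORCE]. ROWS is JSON, a list of rows, each a list of 3 entries, a list of its own where there are three numbers: the gripper's target within -1 to 1 (fully open at 1, half-way at 0, shut at -1), then the shift along the tool's x, y, z in mm, then the turn, a rotation vector about the tool's x, y, z in degrees. A call has 1 to 10 rows; each row is the pose to reach, as a shift and turn from the pose commanded when the call began, along the tool's axes at that moment; what a row does not reach only later rows make up. A row lasts 1/8 s, in which the tool goes at most 62.5 mm and 10.7 degrees, less where a joint would pass 70% of its speed; a pose out of reach is approached as far as the arm can. A call with a gripper value outside its range is refused whole. The fingers move at their own pace and stop on an object; FORCE is the grip in N (left out, the last holds). Time passes only in rows, so rows that repeat a pose let the fingers close. It gives the time, the measured TCP pose, the force, the opening and the grip force at its end, in the units of the state.
- arm.get_state(): the state, without advancing time (a new reading comes with each control period).
- arm.grab_frame(name): name is "side" or "top"; returns a dict with "color" (400x640x3 uint8, blue, green, red), "range_z" (400x640 float32, m along the optical axis (not along the pixel's ray), 0 where there is no reading), "fx", "fy", "cx", "cy" (pixels), "k1" (the pictures are not rectified: a ray, as slopes to the right and down, at radius r is drawn at 1 + k1 r^2 times it, then the intrinsics apply), "rvec" (rotation vector, rad) and "tvec" (3), from world to camera coordinates, as OpenCV has them. Camera axes: x right, y down, z forward; pixel columns grow to the right and rows downward; lengths in m; the calibration is good to about 2 mm. A picture is of the moment at which its call begins.
- arm.hand_in(): hands the job in; it is judged then, once.
Trained networks look in a picture, given as the dict that the camera call returned (one of the last four; its "shot" number tells which), for a name from the list of things; names that differ only in an ending like _2 or _b are one class to them, and where a whole thing is asked for, a point or a joint stands for the part that bears it (a point fixed in the world has none). Each returns a list of dicts, best first, with "p" (0 to 1); they miss things now and then, are a little off and sometimes report something else, mostly with a low value. They report only what shows in the picture. A call takes as long as a camera call. They do not tell look-alikes from the thing itself.
- arm.search_frame(query, picture): "box" ([left, top, right, bottom] in pixels, round what is visible of it).
The state is a dict: "time": time; "joint_positions": joint angles; "dq": joint speeds; "effort": joint torques, N m; "tcp_pos": TCP position; "tool_rot": TCP orientation; "wrist_force": force on the tool from outside, world axes, zero at the start; "wrist_torque": the same for the moment, N m; "gripper_width": opening from 0.0 (shut) to 1.0 (fully open); "grip_force": force on a finger pad.
Only numpy, scipy, OpenCV 4.12 (cv2) and the standard library are available. Lean on these libraries where they do the work, as an engineer would, in place of code of your own. Each camera call takes 0.05 s, during which the arm holds its last target. There are 200 camera calls.

## Working session

There is one attempt and no reset: what is moved stays moved. The work goes in short steps, Python scripts to look and compute and a shell command to move; the robot and the scene stay as the last step left them, time stands still between calls to the robot, and variables do not carry over. Pictures are saved under pics/ and viewed, at most 10 in all, crops included, and the job is handed in when it is done.

```bash
mkdir -p pics; ls
cat > h.py <<'E'
import numpy as np, cv2
from station import arm
from scipy.spatial.transform import Rotation as R
def cloud(f):
    h,w=f["range_z"].shape
    u,v=np.meshgrid(np.arange(w),np.arange(h))
    K=np.array([[f["fx"],0,f["cx"]],[0,f["fy"],f["cy"]],[0,0,1.]])
    # drawn = ray*(1+k1 r^2)
    n=cv2.undistortPoints(np.stack([u,v],-1).reshape(-1,1,2).astype(float),K,np.array([f["k1"],0,0,0.])).reshape(h,w,2)
    z=f["range_z"]
    pc=np.dstack([n*z[...,None],z])
    Rm=R.from_rotvec(np.ravel(f["rvec"])).as_matrix()
    P=(pc-np.ravel(f["tvec"]))@Rm
    P[z<=0]=np.nan
    return P
def proj(f,p):
    K=np.array([[f["fx"],0,f["cx"]],[0,f["fy"],f["cy"]],[0,0,1.]])
    return cv2.projectPoints(np.atleast_2d(np.array(p,float)),np.array(f["rvec"],float),np.array(f["tvec"],float),K,np.array([f["k1"],0,0,0.]))[0].reshape(-1,2)
E
python3 - <<'E'
from h import *
for n in ("top","side"):
    f=arm.grab_frame(n); cv2.imwrite(f"pics/{n}0.png",f["color"])
    np.savez(f"{n}0.npz",**{k:v for k,v in f.items()})
    for q in ("plug_a_knob","brick","kiln","lid","lid_grip","lid_pointer","index"):
        print(n,q,[(np.round(d["box"]).astype(int).tolist(),round(d["p"],2)) for d in arm.search_frame(q,f)][:6])
print(arm.get_state())
E
```

```text
pics
top plug_a_knob [([206, 251, 230, 288], 0.61), ([284, 186, 300, 196], 0.53), ([325, 232, 338, 240], 0.5), ([329, 210, 346, 223], 0.48), ([228, 142, 328, 251], 0.17)]
top brick [([376, 199, 424, 273], 0.97)]
top kiln [([227, 140, 325, 250], 0.76)]
top lid [([231, 142, 323, 251], 0.89)]
top lid_grip [([230, 143, 324, 251], 0.7)]
top lid_pointer [([398, 250, 413, 262], 0.69), ([229, 143, 326, 250], 0.64)]
top index [([232, 173, 238, 183], 0.66)]
side plug_a_knob [([302, 156, 312, 172], 0.75), ([324, 221, 331, 248], 0.62), ([299, 229, 312, 257], 0.49)]
side brick [([327, 247, 409, 337], 0.81)]
side kiln [([233, 133, 351, 246], 0.71)]
side lid [([232, 141, 349, 203], 0.96), ([229, 159, 239, 189], 0.54), ([327, 248, 409, 337], 0.33)]
side lid_grip [([232, 139, 350, 205], 0.78)]
side lid_pointer [([232, 136, 351, 203], 0.81)]
side index [([268, 133, 277, 142], 0.4)]
{'time': 0.8, 'joint_positions': array([ 1.04899976e+00,  1.50503498e-01,  1.43738679e+00,  3.52171085e-06,
        1.55376685e+00, -1.34026746e-01]), 'dq': array([-0.00033371, -0.00041062,  0.0001795 , -0.00063443, -0.00121687,
        0.00194752]), 'effort': array([ 2.76669052e-03, -7.12763143e+01, -5.71012759e+01, -8.60265868e-05,
        1.50094642e-03, -2.65806129e-06]), 'tcp_pos': array([0.2174462 , 0.5322838 , 0.23127115]), 'tool_rot': array([-6.05293829e-01, -3.08270536e+00,  9.41015282e-05]), 'wrist_force': array([0.30222931, 0.14345407, 0.38689446]), 'wrist_torque': array([-0.02017256,  0.02362231, -0.01357899]), 'grip_force': 0.0, 'gripper_width': 0.9995418990009943}
```

View pics/top0.png

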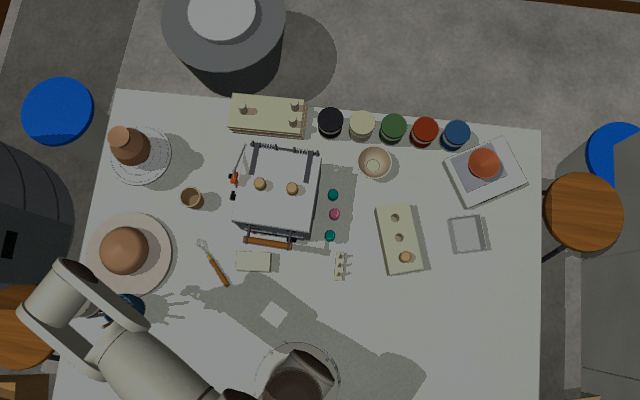

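View pics/side0.png

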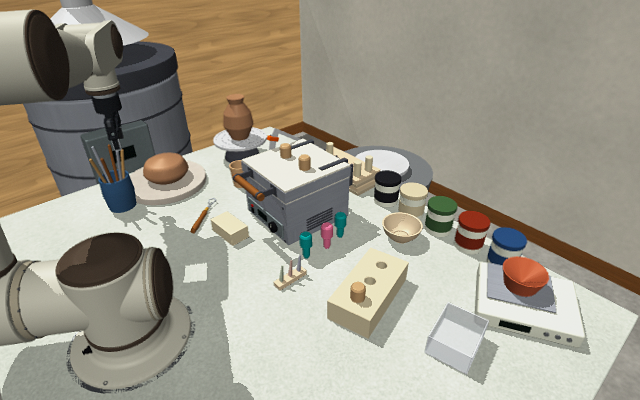

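```bash
cat > m.py <<'E'
from h import *
np.set_printoptions(precision=4,suppress=True)
for n in ("top","side"):
    f={k:v for k,v in np.load(n+"0.npz").items()}; P=cloud(f); C=f["color"].astype(int)
    v,u=np.mgrid[:400,:640]
    def reg(b,z0,z1):
        return (u>=b[0])&(u<=b[2])&(v>=b[1])&(v<=b[3])&(P[...,2]>z0)&(P[...,2]<z1)
    def rect(m,name):
        r=cv2.minAreaRect((P[m][:,:2]*1000).astype(np.float32)); print(n,name,m.sum(),np.round(r[0],1),np.round(r[1],1),round(r[2],2),"z",np.median(P[m][:,2]))
    bb=dict(top=[370,195,430,278],side=[322,243,412,340])[n]
    rect(reg(bb,.057,.071),"brick top")
    lb=dict(top=[225,138,330,252],side=[230,130,355,246])[n]
    rect(reg(lb,.2,.21),"lid top")
    for nm,b in dict(top=dict(a=[280,178,304,200],b=[250,173,270,196],c=[396,248,414,266]),side=dict(a=[296,150,314,174],b=[276,138,294,162],c=[348,280,368,303]))[n].items():
        zt=.245 if nm!='c' else .104
        m=reg(b,zt-.005,zt+.006); q=P[m]; print(n,"plug",nm,len(q),np.nanmean(q,0),(np.nanmin(q,0)+np.nanmax(q,0))/2, np.nanmax(q,0)-np.nanmin(q,0))
    m=reg(dict(top=[240,232,300,252],side=[228,168,270,203])[n],.15,.2)&(C[...,2]>C[...,0]*1.6+15); q=P[m]
    print(n,"handle",len(q),q.mean(0),q.min(0),q.max(0))
    m=reg(dict(top=[225,168,242,190],side=[262,130,280,146])[n],.1,.4)&(C[...,2]>C[...,0]*1.8+40); q=P[m]
    print(n,"index",len(q),q.mean(0) if len(q) else 0, q)
E
python3 m.py
```

```text
top brick top 2066 [ 506.6 -289.6] [231.2 116.3] 15.97 z 0.06339055650128436
top lid top 5092 [605.3 124.9] [252.4 259. ] 87.28 z 0.2046210002418447
top plug a 84 [0.5959 0.0704 0.244 ] [0.5963 0.0721 0.2453] [0.0334 0.0308 0.0103]
top plug b 85 [0.5999 0.1697 0.2441] [0.5992 0.1701 0.245 ] [0.0311 0.0313 0.0092]
top plug c 73 [ 0.4399 -0.3078  0.1037] [ 0.4403 -0.307   0.1038] [0.0304 0.0329 0.009 ]
top handle 271 [0.4291 0.1278 0.191 ] [0.4163 0.0554 0.1822] [0.4415 0.2036 0.1997]
top index 48 [0.6068 0.2479 0.2421] [[0.628  0.2461 0.2343]
 [0.6285 0.2432 0.2339]
 [0.6239 0.2449 0.238 ]
 [0.6245 0.242  0.2371]
 [0.6188 0.256  0.2406]
 [0.6211 0.2447 0.2369]
 [0.6205 0.2409 0.2403]
 [0.6154 0.2552 0.242 ]
 [0.6181 0.2477 0.235 ]
 [0.6156 0.2422 0.246 ]
 [0.6195 0.2422 0.2322]
 [0.6119 0.2577 0.2422]
 [0.6106 0.2533 0.2486]
 [0.6131 0.2456 0.2422]
 [0.6134 0.2426 0.2424]
 [0.6165 0.2419 0.2315]
 [0.6075 0.2561 0.2473]
 [0.6087 0.2539 0.2436]
 [0.6107 0.2457 0.2397]
 [0.6102 0.242  0.2429]
 [0.605  0.2562 0.2448]
 [0.6049 0.2528 0.2467]
 [0.606  0.2472 0.2446]
 [0.606  0.2439 0.2458]

[... 1512 characters left out ...]
29]
 [0.599  0.2449 0.2424]
 [0.6026 0.2445 0.2414]
 [0.6036 0.2403 0.2425]
 [0.6086 0.242  0.2404]
 [0.6134 0.2433 0.2384]
 [0.6163 0.2419 0.238 ]
 [0.6175 0.2379 0.239 ]
 [0.6268 0.2457 0.2334]
 [0.6282 0.242  0.2342]
 [0.6299 0.2388 0.2348]
 [0.5949 0.2508 0.2381]
 [0.5966 0.2476 0.2387]
 [0.5986 0.2448 0.239 ]
 [0.5986 0.239  0.241 ]
 [0.6067 0.2454 0.2362]
 [0.6082 0.2418 0.237 ]
 [0.6141 0.2448 0.2341]
 [0.6154 0.2409 0.235 ]
 [0.6211 0.2435 0.2323]
 [0.625  0.2435 0.2311]
 [0.628  0.2421 0.2307]
 [0.6015 0.2439 0.2349]
 [0.6052 0.2436 0.2338]
 [0.6082 0.2422 0.2333]
 [0.6099 0.239  0.2339]
 [0.6144 0.2399 0.2322]
 [0.6191 0.241  0.2303]
 [0.6203 0.2372 0.2312]
 [0.6282 0.2428 0.2268]]
```

```bash
cat > go.py <<'E'
import sys
from h import *
# x y z yaw [tilt]  (TCP mm; yaw deg of tool y; tilt deg about tool y... body leans back toward +x)
def target(x,y,z,yaw,tilt=0):
    a=np.radians(yaw); ty=np.array([np.cos(a),np.sin(a),0]); tz=np.array([0,0,-1.]); tx=np.cross(ty,tz)
    return np.array([x,y,z])/1000,np.column_stack([tx,ty,tz])
if __name__=="__main__":
    v=list(map(float,sys.argv[1:])); s=arm.get_state(); R0=R.from_rotvec(s["tool_rot"])
    p,Rt=target(*v); d=R0.inv().apply(p-s["tcp_pos"])*1000
    t=(R0.inv()*R.from_matrix(Rt)).as_rotvec(degrees=True)
    print("shift",d.round(1),"turn",t.round(2),"t",s["time"],"tcp",s["tcp_pos"].round(4),"w",round(s["gripper_width"],3),"gf",s["grip_force"],"F",s["wrist_force"].round(1))
E
python3 go.py 601 168 310 87.6
```

```text
shift [-492.8 -192.2  -78.7] turn [ -0.    -0.   -19.82] t 0.8 tcp [0.2174 0.5323 0.2313] w 1.0 gf 0.0 F [0.3 0.1 0.4]
```

```bash
python3 -m handwheel '[[0.4,[-40,-15,-60],[0,0,-2]],[0.4,[-90,-35,-100],[0,0,-4]],[0.4,[-145,-57,-100],[0,0,-6]],[0.4,[-200,-78,-100],[0,0,-8]],[0.4,[-255,-100,-100],[0,0,-10]],[0.4,[-310,-121,-100],[0,0,-12]],[0.4,[-365,-143,-100],[0,0,-14]],[0.4,[-420,-164,-100],[0,0,-16]],[0.4,[-465,-182,-100],[0,0,-18]],[0.4,[-493,-192,-95],[0,0,-20]]]' 50; python3 go.py 601 168 213 87.6
```

```text
time: 2.05
tcp_pos: [0.6027, 0.1661, 0.3261]
tool_rot: [0.062, 3.141, -0.0]
wrist_force: [-0.1, -0.1, -0.6]
gripper_width: 0.699
grip_force: 0.0
shift [  1.8   1.8 113.1] turn [-0.01  0.    0.15] t 2.05 tcp [0.6027 0.1661 0.3261] w 0.699 gf 0.0 F [-0.1 -0.1 -0.6]
```

```bash
python3 -m handwheel '[[0.4,[1,1.5,50],[0,0,0]],[0.4,[1,1.5,90],[0,0,0]],[0.4,[1,1.5,113],[0,0,0]],[0.4,[1,1.5,113],[0,0,0]],[-1,[1,1.5,113],[0,0,0]],[-1,[1,1.5,113],[0,0,0]],[-1,[1,1.5,113],[0,0,0]],[-1,[1,1.5,113],[0,0,0]]]' 50; python3 go.py 601 168 310 87.6
```

```text
time: 3.05
tcp_pos: [0.6008, 0.1697, 0.215]
tool_rot: [0.061, 3.139, 0.0]
wrist_force: [-0.6, -0.3, 6.4]
gripper_width: 0.405
grip_force: 49.4
shift [ -0.5  -1.6 -95. ] turn [0.02 0.14 0.18] t 3.05 tcp [0.6008 0.1697 0.215 ] w 0.405 gf 49.39000998507254 F [-0.6 -0.3  6.4]
```

```bash
python3 -m handwheel '[[-1,[0,0,-20],[0,0,0]],[-1,[0,0,-60],[0,0,0]],[-1,[0,0,-110],[0,0,0]],[-1,[0,0,-110],[0,0,0]]]' 50; python3 go.py 507.5 -290 180 106
```

```text
time: 3.55
tcp_pos: [0.6011, 0.1698, 0.3281]
tool_rot: [0.061, 3.134, 0.002]
wrist_force: [1.0, -0.5, -1.6]
gripper_width: 0.406
grip_force: 50.1
shift [  76.8 -463.3  147. ] turn [ 1.000e-02  4.100e-01 -1.822e+01] t 3.55 tcp [0.6011 0.1698 0.3281] w 0.406 gf 50.09648984181695 F [ 1.  -0.5 -1.6]
```

```bash
python3 -m handwheel '[[-1,[5,-40,0],[0,0,-2]],[-1,[14,-90,0],[0,0,-4]],[-1,[23,-145,0],[0,0,-6]],[-1,[32,-200,0],[0,0,-8]],[-1,[41,-255,10],[0,0,-10]],[-1,[50,-310,40],[0,0,-12]],[-1,[60,-360,75],[0,0,-14]],[-1,[68,-410,110],[0,0,-16]],[-1,[75,-450,135],[0,0,-18]],[-1,[77,-463,147],[0,0,-18.2]]]' 50
python3 - <<'E'
from h import *
for n in ("top","side"):
    f=arm.grab_frame(n); np.savez(n+"1.npz",**f)
    a={"top":(340,170,480,290),"side":(290,190,440,350)}[n]
    cv2.imwrite(f"pics/{n}1.png",cv2.resize(f["color"][a[1]:a[3],a[0]:a[2]],None,fx=3.5,fy=3.5))
E
python3 go.py 507.5 -290 140 106
```

```text
time: 4.8
tcp_pos: [0.5042, -0.2916, 0.1743]
tool_rot: [0.434, -3.11, -0.002]
wrist_force: [1.5, 0.4, -1.6]
gripper_width: 0.398
grip_force: 50.2
shift [-2.9 -0.3 34.8] turn [ 0.1  -0.08 -0.12] t 4.9 tcp [ 0.5047 -0.2905  0.1748] w 0.398 gf 50.15994375455193 F [ 0.3  1.1 -1.1]
```

View pics/side1.png

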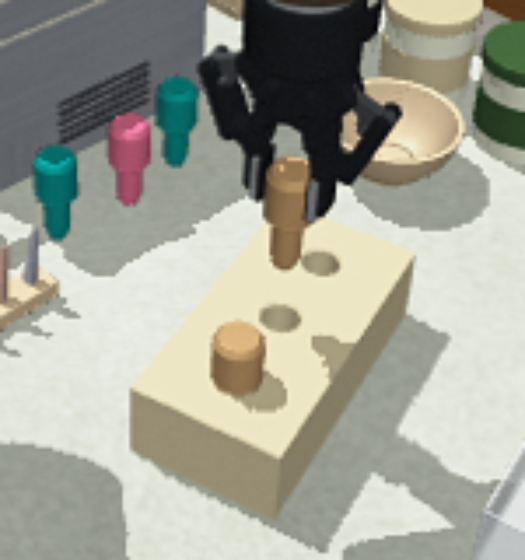

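```bash
cat > ray.py <<'E'
from h import *
def ray(f,uv,z):
    K=np.array([[f["fx"],0,f["cx"]],[0,f["fy"],f["cy"]],[0,0,1.]])
    n=cv2.undistortPoints(np.array(uv,float).reshape(-1,1,2),K,np.array([f["k1"],0,0,0.])).reshape(-1,2)
    Rm=R.from_rotvec(np.ravel(f["rvec"])).as_matrix(); c=-Rm.T@np.ravel(f["tvec"])
    d=np.c_[n,np.ones(len(n))]@Rm
    return c+d*((z-c[2])/d[:,2])[:,None]
E
python3 - <<'E'
from ray import *
np.set_printoptions(precision=4,suppress=True)
f=dict(np.load("side1.npz")); t=dict(np.load("top0.npz"))
print("side holes",ray(f,[(370,280.9),(381.7,265.3)],.064))
print("top holes",ray(t,[(399,237.5),(395,217)],.064))
print("side proj c/h1/h2",proj(f,[(.5075,-.29,.064),(.573,-.2715,.064)]))
P=cloud(f); C=f["color"].astype(int); v,u=np.mgrid[:400,:640]
m=(u>362)&(u<382)&(v>232)&(v<270)&(C[...,2]>C[...,0]*1.5+20); q=P[m]
for z in (.12,.13,.14,.15,.16,.17,.18,.19,.2):
    s=q[abs(q[:,2]-z)<.005]; print(z,len(s),s.mean(0) if len(s) else 0)
print(q[:,2].min(),q[:,2].max())
E
```

```text
side holes [[ 0.5092 -0.2931  0.064 ]
 [ 0.5742 -0.275   0.064 ]]
top holes [[ 0.5057 -0.289   0.064 ]
 [ 0.5736 -0.2708  0.064 ]]
side proj c/h1/h2 [[368.6314 280.5774]
 [380.3898 264.8273]]
0.12 4 [ 0.5047 -0.2972  0.1214]
0.13 22 [ 0.5026 -0.2977  0.1306]
0.14 24 [ 0.5018 -0.2967  0.1402]
0.15 23 [ 0.5025 -0.298   0.15  ]
0.16 8 [ 0.4992 -0.3     0.1598]
0.17 37 [ 0.4958 -0.3002  0.1698]
0.18 35 [ 0.4955 -0.2992  0.1797]
0.19 34 [ 0.495  -0.2994  0.19  ]
0.2 100 [ 0.5028 -0.2934  0.2011]
nan nan
```

```bash
python3 -m handwheel '[[-1,[-3,0,15],[0,0,0]],[-1,[-3,0,35],[0,0,0]],[-1,[-3,0,55],[0,0,0]],[-1,[-3,0,70],[0,0,0]],[-1,[-3,0,80],[0,0,0]],[-1,[-3,0,86],[0,0,0]],[-1,[-3,0,90],[0,0,0]],[-1,[-3,0,90],[0,0,0]]]'; python3 go.py 507.5 -290 74 106
```

```text
time: 5.9
tcp_pos: [0.5083, -0.2892, 0.0864]
tool_rot: [-0.437, 3.111, -0.0]
wrist_force: [0.1, -0.8, -1.1]
gripper_width: 0.397
grip_force: 50.1
shift [ 1.  -0.5 12.4] turn [-0.    0.   -0.02] t 5.9 tcp [ 0.5083 -0.2892  0.0864] w 0.397 gf 50.126971079735085 F [ 0.1 -0.8 -1.1]
```

Inside the hole, free. Lower the rest gently.

```bash
python3 -m handwheel '[[-1,[0,0,4],[0,0,0]],[-1,[0,0,8],[0,0,0]],[-1,[0,0,10],[0,0,0]],[-1,[0,0,11],[0,0,0]],[-1,[0,0,12],[0,0,0]],[-1,[0,0,13],[0,0,0]],[-1,[0,0,13],[0,0,0]]]'; python3 go.py 507.5 -290 74 106
```

```text
time: 6.78
tcp_pos: [0.5084, -0.2894, 0.0744]
tool_rot: [-0.437, 3.111, -0.001]
wrist_force: [-5.5, 3.7, 11.7]
gripper_width: 0.401
grip_force: 51.6
shift [ 1.1 -0.4  0.4] turn [-0.05  0.02 -0.01] t 6.775 tcp [ 0.5084 -0.2894  0.0744] w 0.401 gf 51.61622420651838 F [-5.5  3.7 11.7]
```

```bash
python3 -m handwheel '[[-0.1,[0,0,12],[0,0,0]],[0.1,[0,0,12],[0,0,0]],[0.4,[0,0,12],[0,0,0]],[0.4,[0,0,12],[0,0,0]],[0.4,[0,0,-20],[0,0,0]],[0.4,[0,0,-80],[0,0,0]],[0.4,[0,0,-140],[0,0,0]],[0.4,[0,0,-200],[0,0,0]],[0.4,[0,0,-245],[0,0,0]],[0.4,[0,0,-250],[0,0,0]]]'; python3 go.py 597 69.5 325 87.6;python3 - <<'E'
from h import *
f=arm.grab_frame("side"); P=cloud(f); v,u=np.mgrid[:400,:640]
x,y,z=P[...,0],P[...,1],P[...,2]
for nm,p in (("h1",(.508,-.290)),("c",(.442,-.309))):
    m=(np.hypot(x-p[0],y-p[1])<.025)&(z>.08)&(z<.16); q=P[m]; t=q[q[:,2]>np.nanpercentile(q[:,2],95)-.006]
    print(nm,len(q),np.percentile(q[:,2],[50,90,95,99]).round(4),t.mean(0).round(4))
E
```

```text
time: 8.02
tcp_pos: [0.5088, -0.2895, 0.3266]
tool_rot: [-0.436, 3.108, -0.005]
wrist_force: [0.3, -0.8, -0.1]
gripper_width: 0.698
grip_force: 0.0
shift [-183.6  320.9    0.9] turn [-0.2   0.2  18.38] t 8.025 tcp [ 0.5088 -0.2895  0.3266] w 0.698 gf 0.0 F [ 0.3 -0.8 -0.1]
h1 189 [0.1004 0.1043 0.1049 0.1063] [ 0.5097 -0.2911  0.103 ]
c 214 [0.1007 0.1044 0.1049 0.1063] [ 0.4436 -0.3115  0.1029]
```

Same height as plug c: home. Now plug a.

```bash
python3 -m handwheel '[[0.4,[-20,35,0],[0,0,4]],[0.4,[-48,84,0],[0,0,8]],[0.4,[-76,133,0],[0,0,12]],[0.4,[-104,182,0],[0,0,16]],[0.4,[-132,231,0],[0,0,18.3]],[0.4,[-160,280,0],[0,0,18.3]],[0.4,[-178,312,0],[0,0,18.3]],[0.4,[-183.5,321,0],[0,0,18.3]],[0.4,[-183.5,321,0],[0,0,18.3]]]'; python3 go.py 597 69.5 213 87.6
```

```text
time: 9.2
tcp_pos: [0.5962, 0.0699, 0.3222]
tool_rot: [-0.062, -3.139, 0.001]
wrist_force: [0.6, 0.6, 0.1]
gripper_width: 0.698
grip_force: 0.0
shift [ -0.9  -0.3 109.2] turn [-0.02 -0.09  0.12] t 9.2 tcp [0.5962 0.0699 0.3222] w 0.698 gf 0.0 F [0.6 0.6 0.1]
```

```bash
python3 -m handwheel '[[0.4,[0,0,50],[0,0,0]],[0.4,[0,0,90],[0,0,0]],[0.4,[0,0,107],[0,0,0]],[0.4,[0,0,108],[0,0,0]],[-1,[0,0,108],[0,0,0]],[-1,[0,0,108],[0,0,0]],[-1,[0,0,108],[0,0,0]],[-1,[0,0,108],[0,0,0]]]' 50; python3 go.py 597 69 310 87.6
```

```text
time: 10.2
tcp_pos: [0.5969, 0.0697, 0.2172]
tool_rot: [0.064, 3.138, -0.001]
wrist_force: [-0.9, -2.1, 5.7]
gripper_width: 0.399
grip_force: 49.1
shift [ -0.4  -0.7 -92.8] turn [-0.03  0.16  0.08] t 10.2 tcp [0.5969 0.0697 0.2172] w 0.399 gf 49.14479395363742 F [-0.9 -2.1  5.7]
```

```bash
python3 -m handwheel '[[-1,[0,0,-20],[0,0,0]],[-1,[0,0,-60],[0,0,0]],[-1,[0,0,-100],[0,0,0]],[-1,[0,0,-100],[0,0,0]]]' 50; python3 go.py 573.3 -271.5 180 106
```

```text
time: 10.7
tcp_pos: [0.5972, 0.0699, 0.3195]
tool_rot: [0.063, 3.135, -0.0]
wrist_force: [0.1, 0.2, -1.7]
gripper_width: 0.404
grip_force: 50.1
shift [  10.9 -342.1  139.5] turn [ -0.05   0.36 -18.31] t 10.7 tcp [0.5972 0.0699 0.3195] w 0.404 gf 50.11233391669123 F [ 0.1  0.2 -1.7]
```

```bash
python3 -m handwheel '[[-1,[1,-30,0],[0,0,-2]],[-1,[3,-80,0],[0,0,-4]],[-1,[5,-130,0],[0,0,-7]],[-1,[7,-180,10],[0,0,-10]],[-1,[8,-230,40],[0,0,-13]],[-1,[9,-275,75],[0,0,-16]],[-1,[10,-315,110],[0,0,-18.2]],[-1,[11,-337,132],[0,0,-18.2]],[-1,[11,-342,140],[0,0,-18.2]],[-1,[11,-342,140],[0,0,-18.2]]]' 50; python3 go.py 573.3 -271.5 88 106
```

```text
time: 11.95
tcp_pos: [0.5715, -0.271, 0.1752]
tool_rot: [0.434, -3.111, -0.001]
wrist_force: [0.5, 0.1, -0.0]
gripper_width: 0.402
grip_force: 50.1
shift [-1.7 -1.  87.2] turn [ 0.03 -0.02 -0.13] t 11.95 tcp [ 0.5715 -0.271   0.1752] w 0.402 gf 50.10057625862274 F [ 0.5  0.1 -0. ]
```

```bash
python3 -m handwheel '[[-1,[-2,-1,15],[0,0,0]],[-1,[-2,-1,35],[0,0,0]],[-1,[-2,-1,55],[0,0,0]],[-1,[-2,-1,70],[0,0,0]],[-1,[-2,-1,80],[0,0,0]],[-1,[-2,-1,86],[0,0,0]],[-1,[-2,-1,88],[0,0,0]],[-1,[-2,-1,88],[0,0,0]]]'; python3 go.py 573.3 -271.5 76.5 106
```

```text
time: 12.95
tcp_pos: [0.5738, -0.2719, 0.0877]
tool_rot: [-0.434, 3.111, -0.001]
wrist_force: [-0.5, -0.5, -0.5]
gripper_width: 0.402
grip_force: 50.1
shift [ 0.4  0.5 11.2] turn [-0.03  0.02 -0.12] t 12.95 tcp [ 0.5738 -0.2719  0.0877] w 0.402 gf 50.12374058898786 F [-0.5 -0.5 -0.5]
```

```bash
python3 -m handwheel '[[-1,[0,0,4],[0,0,0]],[-1,[0,0,8],[0,0,0]],[-1,[0,0,9.5],[0,0,0]],[-1,[0,0,10.5],[0,0,0]],[-1,[0,0,11.5],[0,0,0]],[-1,[0,0,12],[0,0,0]],[-1,[0,0,12],[0,0,0]]]'; python3 go.py 573.3 -271.5 76.5 106
```

```text
time: 13.82
tcp_pos: [0.5738, -0.2718, 0.0765]
tool_rot: [-0.434, 3.111, -0.001]
wrist_force: [-5.9, 3.7, 12.1]
gripper_width: 0.401
grip_force: 51.6
shift [0.4 0.4 0. ] turn [-0.04  0.02 -0.12] t 13.825 tcp [ 0.5738 -0.2718  0.0765] w 0.401 gf 51.614073605284005 F [-5.9  3.7 12.1]
```

```bash
python3 -m handwheel '[[-0.1,[0,0,11],[0,0,0]],[0.1,[0,0,11],[0,0,0]],[0.4,[0,0,11],[0,0,0]],[0.4,[0,0,11],[0,0,0]],[0.4,[0,0,-20],[0,0,0]],[0.4,[0,0,-80],[0,0,0]],[0.4,[0,0,-140],[0,0,10]],[0.4,[0,0,-200],[0,0,20]],[0.4,[0,0,-240],[0,0,30]],[0.4,[0,0,-240],[0,0,38]]]'; python3 go.py 429 127 310 -2.2;python3 - <<'E'
from h import *
f=arm.grab_frame("side"); P=cloud(f); v,u=np.mgrid[:400,:640]
x,y,z=P[...,0],P[...,1],P[...,2]
for nm,p in (("h1",(.508,-.290)),("h2",(.573,-.2715)),("c",(.442,-.309))):
    m=(np.hypot(x-p[0],y-p[1])<.025)&(z>.08)&(z<.16); q=P[m]; t=q[q[:,2]>np.nanpercentile(q[:,2],95)-.006]
    print(nm,len(q),np.percentile(q[:,2],[50,90,95,99]).round(4),t.mean(0).round(4))
E
```

```text
time: 15.08
tcp_pos: [0.5742, -0.2721, 0.3194]
tool_rot: [0.61, 3.076, -0.004]
wrist_force: [-0.6, -0.6, -1.7]
gripper_width: 0.705
grip_force: 0.0
shift [286.5 313.6   7.4] turn [ 0.14  0.33 69.78] t 15.075 tcp [ 0.5742 -0.2721  0.3194] w 0.705 gf 0.0 F [-0.6 -0.6 -1.7]
h1 190 [0.0997 0.1047 0.1052 0.1064] [ 0.5103 -0.2913  0.103 ]
h2 172 [0.1007 0.1043 0.105  0.1059] [ 0.5743 -0.2741  0.1029]
c 216 [0.1    0.1044 0.105  0.106 ] [ 0.4436 -0.3115  0.1029]
```

```bash
python3 -m handwheel '[[0.1,[20,22,0],[0,0,8]],[0.1,[52,57,0],[0,0,16]],[0.1,[88,96,0],[0,0,24]],[0.1,[124,136,0],[0,0,32]],[0.1,[160,175,0],[0,0,40]],[0.1,[196,215,0],[0,0,48]],[0.1,[232,254,0],[0,0,56]],[0.1,[265,290,0],[0,0,64]],[0.1,[283,310,0],[0,0,70]],[0.1,[286.5,313.5,0],[0,0,70]]]'
python3 - <<'E'
from h import *
f=arm.grab_frame("side"); cv2.imwrite("pics/side2.png",cv2.resize(f["color"][60:260,180:380],None,fx=3,fy=3))
E
python3 go.py 429 127 166 -2.2
```

```text
time: 16.38
tcp_pos: [0.4257, 0.1277, 0.3152]
tool_rot: [-2.258, -2.184, 0.0]
wrist_force: [0.4, 0.1, 0.1]
gripper_width: 0.548
grip_force: 0.0
shift [ -0.2   3.2 149.2] turn [-0.01  0.01  0.35] t 16.425 tcp [0.4259 0.1273 0.3152] w 0.551 gf 0.0 F [ 0.5 -0.   0.2]
```

View pics/side2.png

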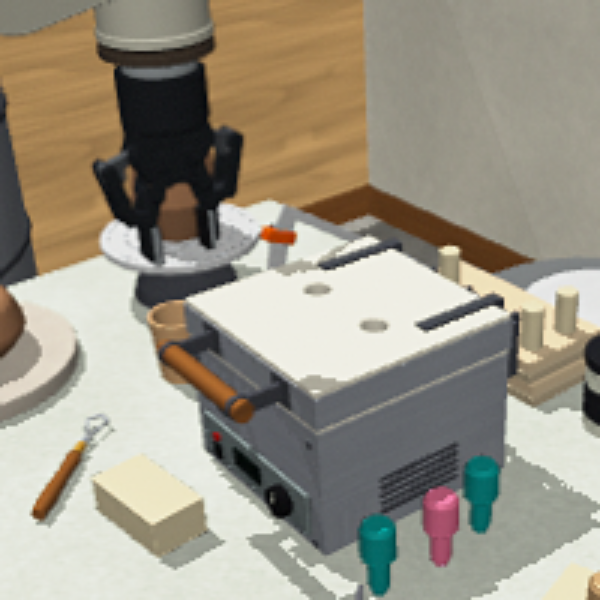

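```bash
python3 -m handwheel '[[0.1,[0,3,45],[0,0,0]],[0.1,[0,3,90],[0,0,0]],[0.1,[0,3,125],[0,0,0]],[0.1,[0,3,148],[0,0,0]],[0.1,[0,3,153],[0,0,0]],[-1,[0,3,153],[0,0,0]],[-1,[0,3,153],[0,0,0]],[-1,[0,3,153],[0,0,0]],[-1,[0,3,153],[0,0,0]]]' 80; python3 go.py 429 127 162 -2.2
```

```text
time: 17.55
tcp_pos: [0.4319, 0.126, 0.1641]
tool_rot: [2.259, 2.177, 0.007]
wrist_force: [20.5, -3.1, -4.8]
gripper_width: 0.231
grip_force: 78.3
shift [ 0.9 -3.   2. ] turn [0.38 0.   0.08] t 17.55 tcp [0.4319 0.126  0.1641] w 0.231 gf 78.29137444496155 F [20.5 -3.1 -4.8]
```

```bash
python3 -m handwheel '[[-1,[0,3,0],[0,0,0]],[-1,[0,2.5,-15.2],[2.86,0,0]],[-1,[0,2.7,-30.5],[5.73,0,0]],[-1,[0,3.7,-45.8],[8.6,0,0]],[-1,[0,5.4,-61],[11.46,0,0]],[-1,[0,7.9,-76],[14.32,0,0]],[-1,[0,11.1,-90.9],[17.19,0,0]],[-1,[0,11.1,-90.9],[17.19,0,0]],[-1,[0,11.1,-90.9],[17.19,0,0]]]' 80
cat > look.py <<'E'
from h import *
np.set_printoptions(precision=4,suppress=True)
import sys
k=sys.argv[1]
s=arm.get_state(); print(s["time"],s["tcp_pos"],s["wrist_force"],s["grip_force"],"tilt deg",np.degrees(np.arccos(-R.from_rotvec(s["tool_rot"]).as_matrix()[2,2])))
for n,b in (("top",(215,130,335,260)),("side",(220,100,360,250))):
    f=arm.grab_frame(n); np.savez(f"{n}{k}.npz",**f)
    cv2.imwrite(f"pics/{n}{k}.png",cv2.resize(f["color"][b[1]:b[3],b[0]:b[2]],None,fx=4,fy=4))
    P=cloud(f); v,u=np.mgrid[:400,:640]; C=f["color"]
    a=np.radians(-2.25); o=np.array([.5995,.1192]); d=P[...,:2]-o
    kx=d[...,0]*np.cos(a)+d[...,1]*np.sin(a); ky=-d[...,0]*np.sin(a)+d[...,1]*np.cos(a); z=P[...,2]
    # lid top plane
    m=(abs(ky)<105)&(abs(ky)<.1)&(kx>-.09)&(kx<.09)&(z>.2)&(z<.36)&(C.min(2)>150)
    x,zz=kx[m],z[m]
    for _ in range(6):
        p=np.polyfit(x,zz,1); r=abs(np.polyval(p,x)-zz)<.006 if _ else abs(np.polyval(p,x)-zz)<.03
        x,zz=x[r],zz[r]
    print(n,"lid angle",np.arctan(-p[0]),len(x))
    Ci=C.astype(int); m=(abs(ky-.13)<.03)&(kx>-.1)&(z>.2)&(z<.3)&(Ci[...,2]>Ci[...,0]*1.8+40)
    # tab in hinge polar coords
    X=.135-kx[m]; Z=z[m]-.1825; th=np.arctan2(Z,X); rr=np.hypot(X,Z)
    print(n,"tab n",m.sum(),"theta pct",np.percentile(th,[2,25,50,75,98]),"r",np.percentile(rr,[2,50,98]),"ky",np.percentile(ky[m],[2,50,98]))
E
python3 look.py 3
```

```text
time: 18.68
tcp_pos: [0.4397, 0.1255, 0.2535]
tool_rot: [-2.094, -2.018, 0.309]
wrist_force: [-9.3, -6.0, -6.2]
gripper_width: 0.226
grip_force: 80.0
18.675 [0.4397 0.1255 0.2535] [-9.2824 -6.0351 -6.2325] 79.98312592506409 tilt deg 17.34057293818183
top lid angle 0.3636566939703004 2Traceback (most recent call last):
  File "look.py", line 22, in <module>
    print(n,"tab n",m.sum(),"theta pct",np.percentile(th,[2,25,50,75,98]),"r",np.percentile(rr,[2,50,98]),"ky",np.percentile(ky[m],[2,50,98]))
                                        ~~~~~~~~~~~~~^^^^^^^^^^^^^^^^^^^^
    return _quantile_unchecked(
        a, q, axis, out, overwrite_input, method, keepdims, weights)
    return _ureduce(a,
                    func=_quantile_ureduce_func,
    ...<5 lines>...
                    overwrite_input=overwrite_input,
                    method=method)
    r = func(a, **kwargs)
    result = _quantile(arr,
                       quantiles=q,
    ...<2 lines>...
                       out=out,
                       weights=wgt)
    slices_having_nans = np.isnan(arr[-1, ...])
                                  ~~~^^^^^^^^^
IndexError: index -1 is out of bounds for axis 0 with size 0
```

```bash
sed -i 's/^    print(n,"tab n"/    if m.sum()>3: print(n,"tab n"/; s/^        p=np.polyfit/        if len(x)<50: break\n        p=np.polyfit/; s/    print(n,"lid angle"/    if len(x)>50: print(n,"lid angle"/' look.py
python3 look.py 3; sed 's/f=arm.grab_frame(n); np.savez.*/f=dict(np.load(f"{n}0.npz"))/; /imwrite/d' look.py > look0.py; echo initial; python3 look0.py 0
```

```text
18.725 [0.4397 0.1255 0.2534] [-9.982  -4.5545 -7.2198] 79.89973783493042 tilt deg 17.329088776239423
side lid angle 0.29396436548802257 870
initial
18.825 [0.4397 0.1255 0.2534] [-9.6912 -3.7682 -6.4119] 79.88333344459534 tilt deg 17.318704941860343
top tab n 48 theta pct [0.3694 0.4081 0.4302 0.4421 0.4728] r [0.1229 0.1473 0.1598] ky [0.1231 0.1275 0.1375]
side lid angle -0.0017663612567770225 1372
side tab n 46 theta pct [0.3649 0.3857 0.4073 0.437  0.4617] r [0.121  0.1425 0.1556] ky [0.1192 0.1241 0.1337]
```

View pics/side3.png

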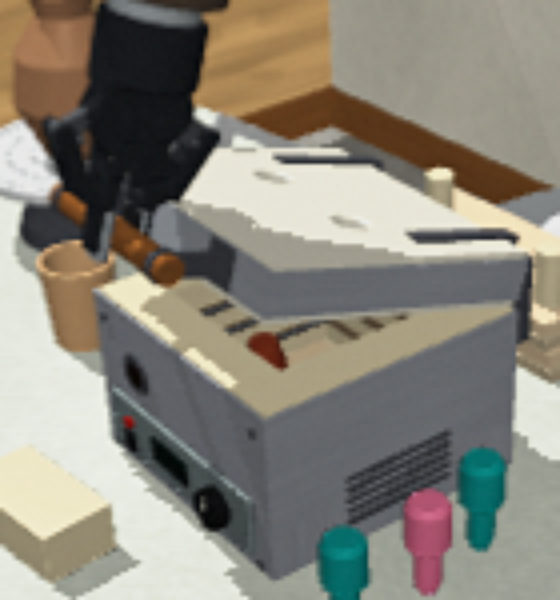

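Run:
```python
from h import *
a=cv2.imread("pics/top0.png")[150:210,215:255]; b=cv2.imread("pics/side0.png")[115:175,225:305]
t=np.load("top3.npz")["color"][130:260,215:335]
A=cv2.resize(a,(400,600),interpolation=cv2.INTER_NEAREST); B=cv2.resize(t,(400,433))
B=np.vstack([B,np.zeros((167,400,3),np.uint8)])
cv2.imwrite("pics/cmp.png",np.hstack([A,B]))
```

```text
(no output)
```

View pics/cmp.png

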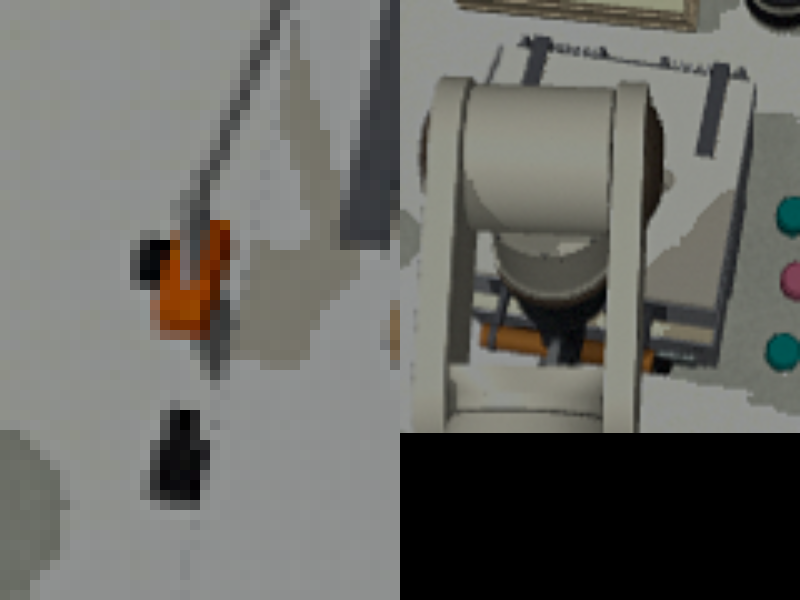

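```bash
cat > fit.py <<'E'
from h import *
from scipy.optimize import minimize
np.set_printoptions(precision=4,suppress=True)
a=np.radians(-2.25)
def w(kx,ky,z,o): return np.array([o[0]+kx*np.cos(a)-ky*np.sin(a),o[1]+kx*np.sin(a)+ky*np.cos(a),z])
def box(th,o,kyc):
    c=[]
    for r in (.160,.198) if 0 else (.122,.160):
        for s in (-.007,.007):
            for t in (-.008,.008):
                X=r*np.cos(th)-s*np.sin(th); Z=r*np.sin(th)+s*np.cos(th)
                c.append(w(.135-X,kyc+t,.1825+Z,o))
    return np.array(c)
for n,reg in (("top",(225,165,245,190)),("side",(258,125,285,150))):
    f=dict(np.load(n+"0.npz")); C=f["color"].astype(int); P=cloud(f)
    v,u=np.mgrid[:400,:640]
    inreg=(u>=reg[0])&(u<=reg[2])&(v>=reg[1])&(v<=reg[3])
    m=inreg&(C[...,2]>C[...,0]*1.8+40)
    S=8
    M=cv2.resize(m[reg[1]:reg[3]+1,reg[0]:reg[2]+1].astype(np.uint8),None,fx=S,fy=S,interpolation=cv2.INTER_NEAREST)
    # treat hull of the mask as tab silhouette
    H=np.zeros_like(M); pts=cv2.findNonZero(M); cv2.fillConvexPoly(H,cv2.convexHull(pts),1)
    def iou(th,dx,ky):
        q=proj(f,box(th,(.5995+dx,.1192),ky)); q=((q-np.array(reg[:2])+.5)*S).astype(np.float32)
        B=np.zeros_like(M); cv2.fillConvexPoly(B,np.round(cv2.convexHull(q)).astype(np.int32),1)
        return (B&H).sum()/(B|H).sum()
    for dx in (-.003,0,.003,.006):
        best=max((iou(th,dx,ky),th,ky) for th in np.arange(.3,.5,.01) for ky in np.arange(.118,.14,.002))
        print(n,"dx",dx,"iou,th,ky",np.round(best,3))
    # pointer: dark points
    if n=="top":
        m=(u>=226)&(u<=238)&(v>=190)&(v<=201)&(C.max(2)<60); q=P[m]; q=q[q[:,2]>.15]; print("pointer pts",len(q),q.min(0),np.median(q,0),q.max(0))
        print("tip proj",[(o,proj(f,[w(.135-.160,.1285,.1825,(.5995+o,.1192))])[0]) for o in (0,.004)])
E
python3 fit.py
```

```text
top dx -0.003 iou,th,ky [0.798 0.44  0.13 ]
top dx 0 iou,th,ky [0.795 0.42  0.13 ]
top dx 0.003 iou,th,ky [0.79  0.36  0.132]
top dx 0.006 iou,th,ky [0.79  0.35  0.132]
pointer pts 38 [0.5531 0.249  0.1764] [0.565  0.2567 0.1851] [0.5792 0.2637 0.1937]
tip proj [(0, array([235.9383, 191.2675])), (0.004, array([236.1203, 190.0366]))]
side dx -0.003 iou,th,ky [0.409 0.45  0.118]
side dx 0 iou,th,ky [0.414 0.44  0.12 ]
side dx 0.003 iou,th,ky [0.417 0.42  0.126]
side dx 0.006 iou,th,ky [0.424 0.41  0.128]
```

```bash
cat > fit2.py <<'E'
from h import *
from scipy.optimize import least_squares
np.set_printoptions(precision=4,suppress=True)
a=np.radians(-2.25)
def sdf(p,h):
    q=abs(p)-h; return np.linalg.norm(np.maximum(q,0),axis=1)+np.minimum(q.max(1),0)
for n,reg in (("top",(225,165,245,190)),("side",(258,125,285,150))):
    f=dict(np.load(n+"0.npz")); C=f["color"].astype(int); P=cloud(f); v,u=np.mgrid[:400,:640]
    m=(u>=reg[0])&(u<=reg[2])&(v>=reg[1])&(v<=reg[3])&(C[...,2]>C[...,0]*1.8+40)&(P[...,2]>.2)&(P[...,2]<.3)
    Q=P[m]
    d=Q[:,:2]-[.5995,.1192]; kx=d@[np.cos(a),np.sin(a)]; ky=d@[-np.sin(a),np.cos(a)]
    def res(t,dx=0):
        X=.135-(kx-dx); Z=Q[:,2]-.1825; r=X*np.cos(t[0])+Z*np.sin(t[0]); s=-X*np.sin(t[0])+Z*np.cos(t[0])
        return sdf(np.c_[r-.141-t[2],s,ky-t[1]],np.array([.019,.007,.008]))*1000
    for th0 in (.33,.4,.45):
        o=least_squares(res,[th0,.13,0],loss="soft_l1"); print(n,len(Q),o.x,o.cost)
    X=.135-kx; Z=Q[:,2]-.1825; t=.39; r=X*np.cos(t)+Z*np.sin(t); s=-X*np.sin(t)+Z*np.cos(t)
    print("s at .39 pct",np.percentile(s,[2,10,25,50,75,90,98])*1000,"r",np.percentile(r,[2,98]))
    L=(abs(d@[np.cos(a),np.sin(a)])<1)
E
python3 fit2.py
```

```text
top 48 [ 0.3879  0.1314 -0.0011] 41.24951422536462
top 48 [ 0.3874  0.1314 -0.001 ] 41.20713780200913
top 48 [ 0.4331  0.1316 -0.0009] 61.458653311414096
s at .39 pct [-3.0351 -0.5083  2.5415  5.5879  7.1693  8.1213 11.7039] r [0.1228 0.1597]
side 46 [ 0.4205  0.1306 -0.0057] 43.60314396645521
side 46 [ 0.4145  0.1307 -0.0058] 44.17201773468311
side 46 [ 0.4329  0.13   -0.0003] 57.346943252068
s at .39 pct [-3.6552 -2.0089 -0.6058  2.4128  7.0244  8.1564  9.4063] r [0.1208 0.1555]
```

```bash
python3 -m handwheel '[[-1,[0,-0.6,-5],[0.95,0,0]],[-1,[0,-1,-10.4],[1.95,0,0]],[-1,[0,-1.2,-15.6],[2.92,0,0]],[-1,[0,-1.3,-20.8],[3.9,0,0]],[-1,[0,-1.3,-26],[4.87,0,0]],[-1,[0,-1.3,-29],[5.44,0,0]],[-1,[0,-1.3,-31.1],[5.84,0,0]],[-1,[0,-1.3,-31.1],[5.84,0,0]],[-1,[0,-1.3,-31.1],[5.84,0,0]]]' 80; python3 look.py 4
```

```text
time: 19.95
tcp_pos: [0.4484, 0.125, 0.2834]
tool_rot: [-2.035, -1.96, 0.401]
wrist_force: [-2.6, -7.2, -10.0]
gripper_width: 0.232
grip_force: 79.9
19.95 [0.4484 0.125  0.2834] [-2.5556 -7.2022 -9.9922] 79.90455150604248 tilt deg 23.0537559893833
side lid angle 0.39531410168086845 610
```

```bash
for k in 0 1; do sed "s/n+\"0.npz\"/n+\"$k.npz\"/; s/Q\[:,2\]-.1825/Q[:,2]-.1821/g" fit2.py | sed 's/\[.5995,.1192\]/[{"top":.5985,"side":.6015}[n],.1192]/' > f3.py; python3 f3.py; done
```

```text
top 48 [ 0.3931  0.1314 -0.0019] 41.37545132112884
top 48 [ 0.3931  0.1314 -0.0019] 41.375451321710784
top 48 [ 0.4384  0.1316 -0.0017] 61.559312123138724
s at .39 pct [-2.2852  0.2415  3.2913  6.3378  7.9192  8.8712 12.4537] r [0.122  0.1589]
side 46 [ 0.4023  0.1304 -0.004 ] 44.91913646885102
side 46 [ 0.4069  0.1305 -0.004 ] 44.538506302903365
side 46 [ 0.4204  0.1305 -0.0035] 43.29975277921338
s at .39 pct [-4.0451 -2.3987 -0.9957  2.023   6.6346  7.7666  9.0164] r [0.1228 0.1575]
top 48 [ 0.3984  0.1314 -0.0006] 37.81372171897749
top 48 [ 0.3978  0.1314 -0.0002] 37.81814709513181
top 48 [0.4599 0.1321 0.0005] 59.81750449626601
s at .39 pct [ 0.0844  1.7988  3.9433  6.3715  8.0502  9.5045 11.0145] r [0.1229 0.1608]
side 0 [0.33 0.13 0.  ] 0.0
side 0 [0.4  0.13 0.  ] 0.0
side 0 [0.45 0.13 0.  ] 0.0Traceback (most recent call last):
  File "f3.py", line 18, in <module>
    print("s at .39 pct",np.percentile(s,[2,10,25,50,75,90,98])*1000,"r",np.percentile(r,[2,98]))
                         ~~~~~~~~~~~~~^^^^^^^^^^^^^^^^^^^^^^^^^
    return _quantile_unchecked(
        a, q, axis, out, overwrite_input, method, keepdims, weights)
    return _ureduce(a,
                    func=_quantile_ureduce_func,
    ...<5 lines>...
                    overwrite_input=overwrite_input,
                    method=method)
    r = func(a, **kwargs)
    result = _quantile(arr,
                       quantiles=q,
    ...<2 lines>...
                       out=out,
                       weights=wgt)
    slices_having_nans = np.isnan(arr[-1, ...])
                                  ~~~^^^^^^^^^
IndexError: index -1 is out of bounds for axis 0 with size 0
```

```bash
python3 -m handwheel '[[-1,[0,0,0],[0,0,0]],[-1,[0,0,0],[0,0,0]],[-1,[0,0,0],[0,0,0]],[-1,[0,0,0],[0,0,0]]]' 80; python3 look.py 5; python3 -c "
from station import arm
print(arm.hand_in())"
```

```text
time: 20.55
tcp_pos: [0.4484, 0.125, 0.2834]
tool_rot: [-2.035, -1.96, 0.401]
wrist_force: [-2.7, -7.1, -10.1]
gripper_width: 0.23
grip_force: 79.9
20.55 [0.4484 0.125  0.2834] [ -2.7465  -7.1416 -10.0543] 79.9236810207367 tilt deg 23.049473000786037
side lid angle 0.39551619939818017 614
the job is handed in; nothing more can be done
None
```

I handed the job in at 20.6 s. Both vent plugs stand fully down in the brick's two empty holes, and the gripper alone holds the lid at about 0.397 rad. I put the index tab at about 0.395–0.40 rad from the starting pictures. The lid and arm hid the tab from both cameras once the lid was up, so I could not see the pointer on it directly.

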